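# Load the blue adhesive cartridge into the spring-clip rack

### The arm

A 6-joint arm with a two-finger parallel gripper is mounted at the origin on the work surface. World frame = base frame: x ahead of the robot, y to its left, z up, the work surface at z = 0. Lengths are in m, angles in degrees, forces in N, time in s.
With the tool pointing down it reaches from about 0.4 to 0.825 m from the base axis. Payload 7 kg.
Tool frame: the origin (TCP) lies between the finger pads; the fingertips stand 19 mm ahead of it and the grasp point (between the pads) is the TCP; x points along the fingers, y is the direction in which the jaws open and shut, and the axes are right-handed (so a half turn about x gives the same grasp; the last joint's range is limited). The gripper opens to 88 mm and grips with 3 to 60 N. Pads are 19 mm wide; open, the fingers measure 130 mm over their backs; the gripper's body (78 mm by 193 mm) begins 47 mm behind the grasp point.
Start: joints at [-55.628, 20.546, 0.682, 0, -70.136, -16.507], TCP at [0.207, -0.642, 0.246] pointing down, gripper open.
Joint ranges: [-176.03, 176.03], [-82.01, 121.73], [-58.28, 71.71], [-173.87, 95.51], [-174.79, -0.11], [-173.66, 173.66]. Speed limits (degrees/s): [136.94, 136.94, 172.46, 180, 180, 180].

### API

Orientations are given as [roll, pitch, yaw] about the fixed x, y, z axes, in that order (R = Rz(yaw) Ry(pitch) Rx(roll)).
In Python, from plant import r gives the robot as it stands.
- The arm moves only by the tool send_rows, never from a script. Its argument "plan" is a list of rows, each a list of 2 entries, a list of its own where there are three numbers: the shift along the tool's x, y, z scaled (see below), then the turn, a rotation vector about the tool's x, y, z scaled (see below). A call has exactly 5 rows; each row is the pose to reach, as a shift and turn from the pose measured when the call began, along the tool's axes at that moment; what a row does not reach only later rows make up. The controller multiplies each number of a shift by 0.15 m and each number of a turn by pi/4 rad. A row lasts 1/10 s, in which the tool goes at most 50 mm and 8.59 degrees, less where a joint would pass 70% of its speed; a pose out of reach is approached as far as the arm can. A call with a number of a shift or a turn outside -1 to 1 is refused whole. A call with a gripper value outside its range is refused whole. "jaw" is the opening, from -1 (shut) to 1 (fully open), so that 0 is half open, set as the call begins (left out, the last holds). The fingers move at their own pace and stop on an object; "force" is the grip in N (left out, the last holds). Time passes only in rows, so rows that repeat a pose let the fingers close, or fill a call up. It gives the time, the measured TCP pose, the force and the opening at its end, in the units of the state.
- r.get_state(): the state, without advancing time (a new reading comes with each control period).
- r.capture(name): name is "side" or "top"; returns a dict with "color" (480x640x3 uint8, red, green, blue), "range_z" (480x640 float32, m along the optical axis (not along the pixel's ray), 0 where there is no reading), "mtx" (3x3 intrinsics, pixels), "k1" (the pictures are not rectified: a ray, as slopes to the right and down, at radius r is drawn at 1 + k1 r^2 times it, then the intrinsics apply), "pose" (4x4, takes a point from camera to world coordinates). Camera axes: x right, y down, z forward; pixel columns grow to the right and rows downward; lengths in m; the calibration is good to about 2 mm. A picture is of the moment at which its call begins.
- r.close_job(): hands the job in, once; it reports no verdict.
Trained networks look in a picture, given as the dict that the camera call returned (one of the last four; its "shot" number tells which), for a name from the list of things; names that differ only in an ending like _2 or _b are one class to them, and where a whole thing is asked for, a point or a joint stands for the part that bears it (a point fixed in the world has none). Each returns a list of dicts, best first, with "score" (0 to 1); they miss things now and then, are a little off and sometimes report something else, mostly with a low value. They report only what shows in the picture. A call takes as long as a camera call. They do not tell look-alikes from the thing itself.
- r.find_in(picture, target): "uv" ([column, row] in pixels, amid what is visible of it).
- r.trace(picture, target): "mask" (480x640 bool, what is visible of it) and "uv" ([column, row] in pixels, amid what is visible of it).
The state is a dict: "time_s": time; "joints": joint angles; "qd": joint speeds; "joint_torque": joint torques, N m; "tcp_pos": TCP position; "eef_rot": TCP orientation; "contact_force": force on the tool from outside, world axes, zero at the start; "moment": the same for the moment, N m; "gripper_width": finger opening in m.
Only numpy, scipy, OpenCV 4.12 (cv2) and the standard library are available. Lean on these libraries where they do the work, as an engineer would, in place of code of your own. Each camera call takes 0.05 s, during which the arm holds its last target. There are 200 camera calls.

### The job

Take the blue-banded cartridge from its cradle and snap it down into both spring clips of the blue rack, nozzle towards the yellow front plate; then slide it forward in the clips under the plate's two horns until its shoulder rests against the plate, and let go. The clips stand on soft springs: press until they snap over without driving them down onto their stops, and meet the plate gently. Leave the orange cartridge where it lies.

Things in the scene. Friction and masses are not known exactly. Their poses are not given: they have to be found in the camera images.
- blue_cartridge: the cartridge to load: white cylinder, 30 mm diameter, 150 mm long, blue end bands, blue nozzle (10 mm diameter, 30 mm long) on its +x end; about 0.2 kg. Origin on its axis at the middle of the 150 mm body; x along the axis to the nozzle. It lies level in a grey cradle, axis 42 mm above the bench; the cradle's V-supports are 45 mm either side of the middle, 12 mm wide: grip it between them
- blue_cartridge_shoulder (a point): the blue cartridge's front shoulder: on its axis, in the flat end face of the 30 mm body around the root of the nozzle (75 mm ahead of the cartridge's origin)
- orange_cartridge: a like cartridge with orange bands and nozzle, lying in the other grey cradle; to be left alone
- rack: fixed rack, blue base 250 x 90 x 12 mm. Origin at the centre of the base's underside on the bench; x along the clips' common axis to the yellow front plate, z up. The clips' axis is 90 mm above the bench; the clips are centred 48 mm behind and ahead of the origin, with 80 mm free between them
- front: yellow upright front plate of the rack, 70 mm wide, 8 mm thick, with an 18 mm slot, open at the top, for the nozzle. Origin on the clips' axis in the plate's rear face, 85 mm ahead of the rack's origin; x forward as the rack's. It is rigid; it must not be pushed with more than 20 N
- clip_rear_axis (a point): centre of the rear steel C-clip, on the axis of a cartridge seated in it; moves with the clip, axes as the rack's. The clip is 14 mm long, open upward, with two sprung jaws: mouth 42 mm wide at the flared tips 21 mm above the axis, 24 mm at the narrowest 10 mm above it. A cartridge snaps past the jaws only after the clip has sunk some 20 to 30 mm (about 16 to 22 N in all), depending on the unknown friction
- clip_front_axis (a point): centre of the front steel C-clip, like the rear one and 96 mm ahead of it. Each clip stands on its own soft vertical spring: it stays put up to 1.7 N, then sinks 1 mm per 0.35 N and comes back up by itself when let go
- horns (a point): midway between the rear ends of the two yellow horns, at their underside. The horns overhang 12 mm rearward from the plate on each side of the slot, 17 to 30 mm above the clips' axis: the 30 mm body cannot come down there. Snap it in behind them, shoulder 15 to 30 mm short of the plate, then slide it forward under them
- clip_rear (a joint): height of the rear clip on its spring, m: 0 at rest (top), negative when pressed down; stop at -0.034, and below -0.032 counts as driven onto it
- clip_front (a joint): height of the front clip on its spring, likewise
Things that resemble listed ones, but are neither listed nor needed, are in the scene too. What is shaped like the blue_cartridge but red is not meant.

How it is judged:
By the outcome, as a careful person would: the job done as asked, in the order asked, and still so for the second after the job is handed in, with the robot touching nothing.
It also fails if it takes over 64 s, if anything falls off the work surface, if the arm or the gripper's body presses on something with over 40 N, if the wrist force passes 120 N, or if a joint passes its speed limit or range.

## Working session

There is one attempt and no reset: what is moved stays moved. The work goes in short steps, Python scripts to look and compute and a tool call to move; the robot and the scene stay as the last step left them, time stands still between calls to the robot, and variables do not carry over. Pictures are saved under pics/ and viewed, about 8 in all and at most 12, crops included, and the job is handed in when it is done.

Besides the shell and the picture viewer there is one more tool, called after "Call:" as name(argument=value, ...), one argument or row to a line, values as JSON. send_rows: Moves the arm, as the interface text tells. Its arguments: {"type":"object","properties":{"plan":{"type":"array"},"jaw":{"type":"number"},"force":{"type":"number"}},"required":["plan"]}

```bash
ls; mkdir -p pics
cat > h.py <<'E'
import numpy as np, cv2, pickle
from plant import r
from scipy.spatial.transform import Rotation as R
def cloud(p):
    z=p["range_z"]; K=p["mtx"]; k1=p["k1"]
    v,u=np.mgrid[0:480,0:640].astype(float)
    pts=np.stack([u.ravel(),v.ravel()],1)[:,None]
    n=cv2.undistortPoints(pts,K,np.array([k1,0,0,0,0.]))[:,0]
    n=n.reshape(480,640,2)
    c=np.dstack([n[...,0]*z,n[...,1]*z,z])
    w=c@p["pose"][:3,:3].T+p["pose"][:3,3]
    w[z<=0]=np.nan
    return w
def save(p,name): cv2.imwrite("pics/"+name,p["color"][...,::-1])
E
python3 - <<'E'
from h import *
s=r.get_state(); print(s)
for n in("top","side"):
    p=r.capture(n); save(p,n+"0.png"); pickle.dump(p,open(n+"0.pkl","wb"))
    print(n,p["pose"].round(3).tolist(),p["k1"],p["mtx"].tolist())
    for t in("blue_cartridge","orange_cartridge","rack","front","clip_rear_axis","clip_front_axis","horns","blue_cartridge_shoulder"):
        try:
            w=cloud(p); 
            for d in r.find_in(p,t)[:3]:
                u,v=map(int,np.round(d["uv"])); print(t,d["uv"],round(d["score"],2),w[min(v,479),min(u,639)].round(3))
        except Exception as e: print(t,e)
E
```

```text
pics
{'time_s': 0.0, 'joints': array([-5.56288564e+01,  2.05927990e+01,  6.33338494e-01, -2.07977232e-02,
       -7.01357458e+01, -1.65055634e+01]), 'qd': array([-0.02296569, -0.00564922, -0.00576477, -0.05406771,  0.00669157,
        0.05287447]), 'joint_torque': array([ 1.33079542e-03, -5.82723355e+01,  2.93060428e+01,  6.99736252e+00,
        6.99873941e-03, -1.46209027e-04]), 'tcp_pos': array([ 0.20690238, -0.64202166,  0.24460183]), 'eef_rot': array([ 94.90255221,  89.90280633, 112.76104918]), 'contact_force': array([-0.21047209, -0.42815382, -0.28426692]), 'moment': array([-0.01367354, -0.01030387, -0.04232771]), 'gripper_width': 0.08776920160300512}
top [[-0.03, -0.996, 0.085, 0.365], [-0.999, 0.028, -0.027, -0.003], [0.024, -0.086, -0.996, 1.076], [0.0, 0.0, 0.0, 1.0]] -0.07607367544021355 [[463.5452947997125, 0.0, 321.42569957638153], [0.0, 463.5452947997125, 237.46968706079], [0.0, 0.0, 1.0]]
blue_cartridge [195.9, 313.2] 0.78 [0.293 0.255 0.028]
blue_cartridge [219.0, 241.6] 0.77 [0.449 0.196 0.055]
blue_cartridge [386.4, 301.0] 0.58 [ 0.308 -0.172  0.033]
orange_cartridge
[... 995 characters left out ...]
 0.87 [ 0.301 -0.159  0.024]
blue_cartridge [419.5, 438.7] 0.68 [0.287 0.275 0.029]
blue_cartridge [286.8, 367.6] 0.6 [0.453 0.223 0.057]
orange_cartridge [166.8, 320.6] 0.96 [0.639 0.164 0.055]
rack [278.4, 203.3] 0.74 [ 0.574 -0.212  0.041]
rack [279.6, 169.9] 0.64 [ 0.592 -0.31   0.068]
front [271.0, 195.8] 0.84 [ 0.576 -0.174  0.078]
clip_rear_axis [277.8, 164.8] 0.64 [ 0.599 -0.319  0.076]
clip_front_axis [280.9, 194.3] 0.68 [ 0.568 -0.217  0.06 ]
horns [282.0, 199.7] 0.66 [ 0.568 -0.22   0.045]
blue_cartridge_shoulder [288.1, 372.1] 0.88 [0.45  0.229 0.057]
blue_cartridge_shoulder [421.1, 444.3] 0.58 [0.285 0.277 0.023]
blue_cartridge_shoulder [411.2, 232.2] 0.56 [ 0.303 -0.166  0.026]
```

View pics/top0.png

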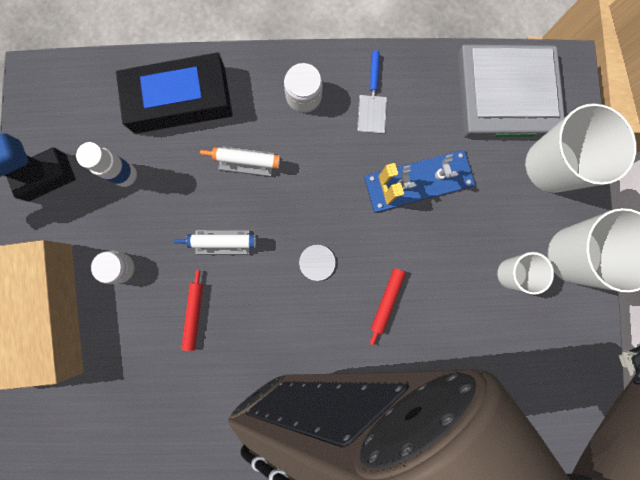

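View pics/side0.png

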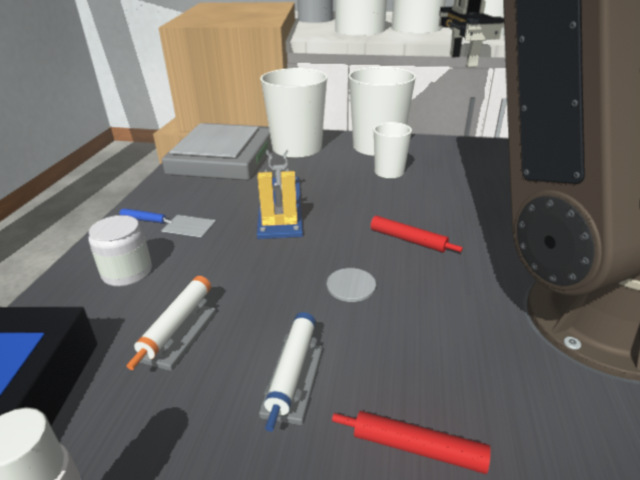

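Top view: the blue cartridge (centre ~(222,241)) has its nozzle to the image left. The rack (~(420,180)) has its plate at (387,184), also to the left. Red look-alikes lie nearby. Next I'll measure the axes precisely.

```bash
cat > m.py <<'E'
from h import *
def fitline(P):
    c=P.mean(0); u=np.linalg.svd(P-c,full_matrices=False)[2][0]; return c,u*np.sign(u[1])
for n in("top","side"):
    p=pickle.load(open(n+"0.pkl","rb")); w=cloud(p); hsv=cv2.cvtColor(p["color"],cv2.COLOR_RGB2HSV)
    x,y,z=w[...,0],w[...,1],w[...,2]
    H,S,V=[hsv[...,i].astype(int) for i in range(3)]
    m=(abs(x-.45)<.06)&(abs(y-.2)<.16)&(z>.035)&(z<.065)&((V>150)|(S>110))
    P=w[m]; c,u=fitline(P[:,:2]); t=(P[:,:2]-c)@u; wd=(P[:,:2]-c)@np.array([-u[1],u[0]])
    print(n,"cart",len(P),c.round(4),"yaw",np.degrees(np.arctan2(u[1],u[0])).round(2),np.percentile(t,[0,1,99,100]).round(4),np.percentile(wd,[1,99]).round(4),np.percentile(P[:,2],[50,98]).round(4))
    white=m&(S<60)&(V>150); tw=(w[white][:,:2]-c)@u; print(" white range",np.percentile(tw,[.5,99.5]).round(4),c+u*np.mean(np.percentile(tw,[.5,99.5])))
    blue=(H>100)&(H<125)&(S>110)&(abs(x-.59)<.12)&(abs(y+.25)<.16)
    b=blue&(abs(z-.012)<.006); (cx,cy),sz,a=cv2.minAreaRect(w[b][:,:2].astype(np.float32)); print(" base",(cx,cy),sz,a,np.median(w[b][:,2]))
    yel=(H>15)&(H<35)&(S>110)&(abs(x-.59)<.12)&(abs(y+.25)<.16)
    yt=yel&(z>.113)
    if yt.sum()>10: print(" horns top",yt.sum(),cv2.minAreaRect(w[yt][:,:2].astype(np.float32)),np.median(w[yt][:,2]))
    st=(S<60)&(abs(x-.59)<.12)&(abs(y+.25)<.16)&(z>.06)&(z<.12)
    print(" steel", st.sum(), [ (w[st&(abs(y-yy)<.035)].mean(0).round(4)) for yy in(-.31,-.22)])
E
python3 m.py
python3 - <<'E'
import cv2
a=cv2.imread('pics/top0.png')[130:225,350:490]; b=cv2.imread('pics/side0.png')[140:250,230:330]
cv2.imwrite('pics/c0.png',cv2.hconcat([cv2.resize(a,(450,305)),cv2.resize(b,(277,305))]))
E
```

```text
top cart 964 [0.4524 0.1991] yaw 88.02 [-0.0804 -0.0781  0.0944  0.1004] [-0.0159  0.014 ] [0.0548 0.06  ]
 white range [-0.0679  0.0599] [0.45225666 0.19509745]
 base (0.5849818587303162, -0.2666641175746918) (0.09030492603778839, 0.24889682233333588) 13.34504222869873 0.01253468082641418
 horns top 240 ((0.5663467049598694, -0.18672150373458862), (0.07028970867395401, 0.02083127386868), 12.795770645141602) 0.12031018147399741
 steel 331 [array([ 0.5975, -0.312 ,  0.0891]), array([ 0.5738, -0.2187,  0.0899])]
side cart 2217 [0.4521 0.2146] yaw 87.85 [-0.0952 -0.0914  0.0843  0.0855] [-0.0152  0.0124] [0.055  0.0585]
 white range [-0.0834  0.0558] [0.45156853 0.20078053]
 base (0.5842443108558655, -0.2618959844112396) (0.08780030906200409, 0.2471877634525299) 13.09409236907959 0.011909014526154116
 horns top 205 ((0.5663769245147705, -0.18539315462112427), (0.06887705624103546, 0.024657046422362328), 13.78229808807373) 0.11953794152422526
 steel 274 [array([ 0.596 , -0.3103,  0.0849]), array([ 0.5728, -0.2157,  0.0778])]
```

View pics/c0.png

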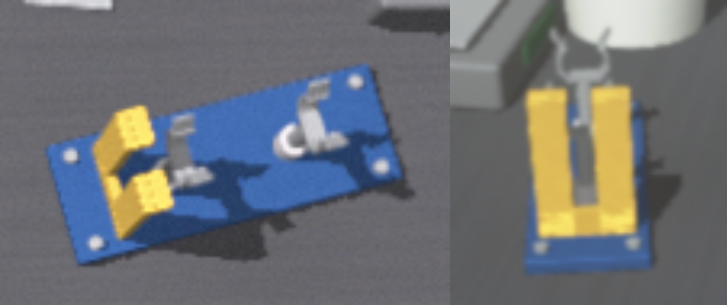

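The crop shows the horns at the image left of the rack, with both clips open upward. The estimates agree: rack origin (0.585, -0.2665) with yaw 103.3°, and cartridge centre (0.452, 0.1945) with yaw 88°.

```bash
cat > go.py <<'E'
from h import *
import sys
# usage: go.py x y z axisyaw  -> scaled shift / turn from the present pose
def tgt(yaw,Rc):
    a=np.radians(yaw); best=None
    for s in(1,-1):
        X=np.array([0,0,-1.]); Z=s*np.array([np.cos(a),np.sin(a),0]); T=np.column_stack([X,np.cross(Z,X),Z])
        v=R.from_matrix(Rc.T@T).as_rotvec()
        if best is None or np.linalg.norm(v)<np.linalg.norm(best): best=v
    return best
if __name__=="__main__":
    s=r.get_state(); Rc=R.from_euler("xyz",s["eef_rot"],degrees=True).as_matrix()
    x,y,z,yaw=map(float,sys.argv[1:5])
    d=np.array([x,y,z])-s["tcp_pos"]
    print("t",round(s["time_s"],2),"pos",s["tcp_pos"].round(4),"F",s["contact_force"].round(2),"M",s["moment"].round(2),"w",round(s["gripper_width"],4),"J",s["joints"].round(1))
    print("Z axis yaw",np.degrees(np.arctan2(Rc[1,2],Rc[0,2])).round(2),"x",Rc[:,0].round(4))
    print("shift",(Rc.T@d/.15).round(3),"turn",(tgt(yaw,Rc)/(np.pi/4)).round(3))
E
python3 go.py 0.4522 0.1945 0.15 87.95
```

```text
t 0.9 pos [ 0.207  -0.6424  0.2456] F [-0.23  0.82 -0.87] M [-0.03  0.01  0.  ] w 0.0875 J [-55.6  20.5   0.7  -0.  -70.1 -16.5]
Z axis yaw 17.86 x [ 0.  0. -1.]
shift [0.637 4.809 3.267] turn [-1.557  0.     0.   ]
```

Call:
send_rows(
  plan=[
    [[0,0.2,0.2],[-0.1,0,0]],
    [[0,0.4,0.4],[-0.2,0,0]],
    [[0,0.6,0.6],[-0.3,0,0]],
    [[0,0.8,0.8],[-0.4,0,0]],
    [[0,1,1],[-0.5,0,0]],
  ],
  jaw=0.4,
)

```text
time_s: 1.4
tcp_pos: [0.3043, -0.4522, 0.2457]
eef_rot: [-78.9, 90.0, -38.4]
contact_force: [2.4, -0.6, 0.1]
gripper_width: 0.0621
```

Call:
send_rows(
  plan=[
    [[0,0.14,0.2],[-0.1,0,0]],
    [[0,0.28,0.4],[-0.2,0,0]],
    [[0,0.42,0.6],[-0.3,0,0]],
    [[0,0.56,0.8],[-0.4,0,0]],
    [[0,0.7,1],[-0.5,0,0]],
  ],
)

```text
time_s: 1.9
tcp_pos: [0.3502, -0.2736, 0.246]
eef_rot: [-87.5, 89.9, -24.2]
contact_force: [2.1, -1.1, 0.0]
gripper_width: 0.0608
```

Call:
send_rows(
  plan=[
    [[0,0,0.2],[-0.1,0,0]],
    [[0,0,0.4],[-0.2,0,0]],
    [[0,0,0.6],[-0.3,0,0]],
    [[0,0,0.8],[-0.4,0,0]],
    [[0,0,1],[-0.5,0,0]],
  ],
)

```text
time_s: 2.4
tcp_pos: [0.4182, -0.1384, 0.2463]
eef_rot: [-97.3, 89.9, -11.4]
contact_force: [0.3, -0.7, 0.9]
gripper_width: 0.0613
```

Call:
send_rows(
  plan=[
    [[0,0,0.2],[0,0,0]],
    [[0,0,0.4],[0,0,0]],
    [[0,0,0.6],[0,0,0]],
    [[0,0,0.8],[0,0,0]],
    [[0,0,1],[0,0,0]],
  ],
)

```text
time_s: 2.9
tcp_pos: [0.4288, 0.0124, 0.2466]
eef_rot: [-87.0, 89.8, -1.1]
contact_force: [1.0, -0.2, -0.5]
gripper_width: 0.0615
```

```bash
python3 go.py 0.4522 0.1945 0.12 87.95
```

```text
t 2.9 pos [0.4288 0.0124 0.2466] F [ 0.95 -0.2  -0.47] M [ 0.04  0.03 -0.02] w 0.0615 J [ 28.3  -3.7 -28.4   0.1 -65.1 -32.4]
Z axis yaw 85.92 x [ 3.e-03 -1.e-04 -1.e+00]
shift [ 0.845 -0.067  1.222] turn [-0.045  0.     0.004]
```

Call:
send_rows(
  plan=[
    [[0.06,0,0.2],[-0.01,0,0]],
    [[0.12,0,0.4],[-0.02,0,0]],
    [[0.18,-0.03,0.6],[-0.03,0,0]],
    [[0.24,-0.05,0.8],[-0.045,0,0.004]],
    [[0.3,-0.067,1],[-0.045,0,0.004]],
  ],
)

```text
time_s: 3.4
tcp_pos: [0.4498, 0.1627, 0.2017]
eef_rot: [-33.2, 90.0, 54.8]
contact_force: [-0.7, -0.1, -0.4]
gripper_width: 0.0613
```

Call:
send_rows(
  plan=[
    [[0.1,0,0.06],[0,0,0]],
    [[0.2,0,0.13],[0,0,0]],
    [[0.3,0,0.18],[0,0,0]],
    [[0.4,0,0.22],[0,0,0]],
    [[0.55,0,0.22],[0,0,0]],
  ],
)

```text
time_s: 3.9
tcp_pos: [0.4517, 0.197, 0.1195]
eef_rot: [-45.7, 89.8, 42.3]
contact_force: [0.4, 0.5, -0.1]
gripper_width: 0.0614
```

```bash
python3 go.py 0.4522 0.1945 0.042 87.95;  python3 - <<'E'
from h import *
a=r.capture("top");b=r.capture("side")
cv2.imwrite("pics/pre.png",np.hstack([cv2.resize(a["color"][170:310,130:310],(450,350)),cv2.resize(b["color"][270:460,200:380],(330,350))])[...,::-1])
E
```

```text
t 3.9 pos [0.4517 0.197  0.1195] F [ 0.35  0.54 -0.08] M [0.   0.08 0.02] w 0.0614 J [ 46.5  10.5 -31.8   0.  -47.5 -48.4]
Z axis yaw 88.04 x [ 0.0024  0.0022 -1.    ]
shift [ 0.517 -0.003 -0.018] turn [0.002 0.003 0.003]
```

View pics/pre.png

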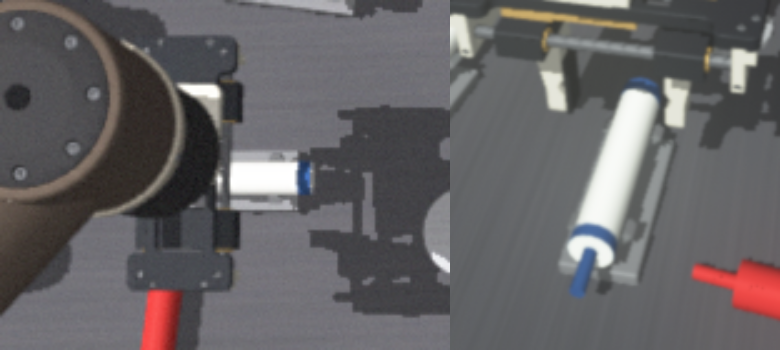

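The fingers straddle the cartridge and the cradle is clear. Descending to grip.

Call:
send_rows(
  plan=[
    [[0.1,0,-0.018],[0,0,0]],
    [[0.2,0,-0.018],[0,0,0]],
    [[0.3,0,-0.018],[0,0,0]],
    [[0.4,0,-0.018],[0,0,0]],
    [[0.51,0,-0.018],[0,0,0]],
  ],
)

```text
time_s: 4.5
tcp_pos: [0.45, 0.1924, 0.0412]
eef_rot: [126.8, 89.9, -145.2]
contact_force: [0.3, 0.1, -0.2]
gripper_width: 0.0612
```

Call:
send_rows(
  plan=[
    [[0,0,0],[0,0,0]],
    [[0,0,0],[0,0,0]],
    [[0,0,0],[0,0,0]],
    [[0,0,0],[0,0,0]],
    [[0,0,0],[0,0,0]],
  ],
  jaw=-1,
  force=40,
)

```text
time_s: 5.0
tcp_pos: [0.4524, 0.1935, 0.043]
eef_rot: [-67.6, 89.8, 20.4]
contact_force: [5.5, -1.4, 3.6]
gripper_width: 0.0291
```

```bash
python3 go.py 0.4522 0.1945 0.042 87.95
```

```text
t 5.0 pos [0.4524 0.1935 0.043 ] F [ 5.46 -1.41  3.57] M [-0.63 -1.7  -0.04] w 0.0291 J [ 46.2  17.  -36.5   0.1 -36.4 -48.2]
Z axis yaw 88.07 x [ 0.0028  0.001  -1.    ]
shift [0.006 0.001 0.007] turn [0.003 0.001 0.003]
```

Call:
send_rows(
  plan=[
    [[-0.1,0,0],[0,0,0]],
    [[-0.2,0,0],[0,0,0]],
    [[-0.4,0,0],[0,0,0]],
    [[-0.6,0,0],[0,0,0]],
    [[-0.8,0,0],[0,0,0]],
  ],
)

```text
time_s: 5.5
tcp_pos: [0.4516, 0.1931, 0.1645]
eef_rot: [-64.6, 89.8, 23.5]
contact_force: [0.4, 0.9, -2.3]
gripper_width: 0.0292
```

Call:
send_rows(
  plan=[
    [[-0.1,0,0],[0,0,0]],
    [[-0.2,0,0],[0,0,0]],
    [[-0.25,0,0],[0,0,0]],
    [[-0.25,0,0],[0,0,0]],
    [[-0.25,0,0],[0,0,0]],
  ],
)

```text
time_s: 6.0
tcp_pos: [0.4511, 0.1928, 0.2014]
eef_rot: [-62.1, 89.9, 26.0]
contact_force: [0.2, -0.1, -2.3]
gripper_width: 0.0293
```

```bash
python3 go.py 0.59 -0.2851 0.17 103.3
```

```text
t 6.0 pos [0.4511 0.1928 0.2014] F [ 0.22 -0.14 -2.35] M [-0.03  0.12  0.  ] w 0.0293 J [ 46.2   5.  -25.8   0.  -59.  -48.2]
Z axis yaw 88.05 x [ 1.9e-03  9.0e-04 -1.0e+00]
shift [ 0.208 -1.033 -3.153] turn [-0.339  0.001  0.003]
```

Call:
send_rows(
  plan=[
    [[0,-0.08,-0.2],[0,0,0]],
    [[0,-0.16,-0.4],[0,0,0]],
    [[0,-0.24,-0.6],[0,0,0]],
    [[0,-0.32,-0.8],[0,0,0]],
    [[0,-0.4,-1],[0,0,0]],
  ],
)

```text
time_s: 6.5
tcp_pos: [0.5057, 0.0395, 0.2001]
eef_rot: [-3.0, 90.0, 85.0]
contact_force: [0.8, 1.0, -1.9]
gripper_width: 0.029
```

Call:
send_rows(
  plan=[
    [[0,-0.08,-0.2],[0,0,0]],
    [[0,-0.16,-0.4],[0,0,0]],
    [[0,-0.24,-0.6],[0,0,0]],
    [[0,-0.32,-0.8],[0,0,0]],
    [[0,-0.4,-1],[0,0,0]],
  ],
)

```text
time_s: 7.0
tcp_pos: [0.5603, -0.1138, 0.1986]
eef_rot: [88.1, 89.9, 176.1]
contact_force: [1.1, 2.2, -1.2]
gripper_width: 0.029
```

Call:
send_rows(
  plan=[
    [[0,-0.04,-0.2],[-0.07,0,0]],
    [[0,-0.08,-0.4],[-0.14,0,0]],
    [[0,-0.12,-0.6],[-0.2,0,0]],
    [[0,-0.16,-0.8],[-0.27,0,0]],
    [[0,-0.2,-1],[-0.339,0,0]],
  ],
)

```text
time_s: 7.5
tcp_pos: [0.5847, -0.2659, 0.1968]
eef_rot: [67.7, 89.7, 171.1]
contact_force: [0.6, -0.2, -1.6]
gripper_width: 0.0288
```

```bash
python3 go.py 0.5878 -0.2784 0.15 103.3
python3 - <<'E'
from h import *
a=r.capture("top");b=r.capture("side")
pickle.dump((a,b),open("car.pkl","wb"))
cv2.imwrite("pics/car.png",np.hstack([cv2.resize(a["color"][110:230,350:500],(430,344)),cv2.resize(b["color"][80:260,190:370],(344,344))])[...,::-1])
E
```

```text
t 7.5 pos [ 0.5847 -0.2659  0.1968] F [ 0.58 -0.17 -1.6 ] M [0.04 0.04 0.09] w 0.0288 J [ -7.1  19.6  -7.4  -0.  -63.4  20.5]
Z axis yaw 103.42 x [-4.9e-03  8.0e-04 -1.0e+00]
shift [ 0.312 -0.002 -0.086] turn [ 0.003  0.002 -0.006]
```

View pics/car.png

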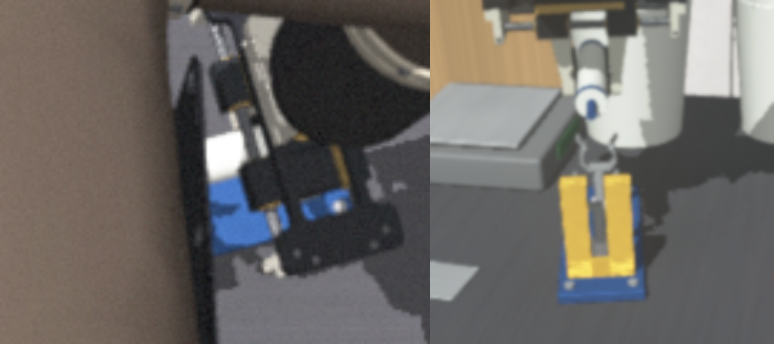

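The side view shows the nozzle lined up above the slot and the cartridge gripped. I'll check its offset and tilt in the grip from the depth data.

```bash
cat > chk.py <<'E'
from h import *
from scipy.optimize import least_squares
def frame(w,o,yaw):
    a=np.radians(yaw); u=np.array([np.cos(a),np.sin(a)]); n=np.array([-u[1],u[0]])
    d=w[...,:2]-o
    return d@u,d@n,w[...,2]
def chk(b,o,zc,yaw=103.3):
    w=cloud(b); t,l,z=frame(w,o,yaw)
    m=(t>.02)&(t<.13)&(abs(l)<.022)&(abs(z-zc)<.025)
    hsv=cv2.cvtColor(b["color"],cv2.COLOR_RGB2HSV)
    noz=m&(t>.078)
    print("n",m.sum(),"t pct",np.percentile(t[m],[1,50,90,99,100]).round(4),"nozzle n",noz.sum(),l[noz].mean().round(4),z[noz].mean().round(4))
    rr=np.hypot(l-0,z-zc)
    face=m&(t>.068)&(t<.082)&(rr>.007)&(rr<.014); print("face t",np.median(t[face]).round(4),face.sum())
    bd=m&(t>.025)&(t<.070); T,L,Z=t[bd],l[bd],z[bd]
    f=lambda p: np.hypot(L-p[0]-p[1]*T,Z-p[2]-p[3]*T)-.015
    s=least_squares(f,[0,0,zc,0],loss="soft_l1",f_scale=.001); p=s.x
    print("body n",bd.sum(),"lat0 %.4f slope %.2fdeg z0 %.4f slope %.2fdeg"%(p[0],np.degrees(p[1]),p[2],np.degrees(p[3])),"rms",np.sqrt(np.mean(s.fun**2)).round(4))
if __name__=="__main__":
    a,b=pickle.load(open("car.pkl","rb")); s=r.get_state()
    chk(b,s["tcp_pos"][:2],s["tcp_pos"][2])
    w=cloud(b); t,l,z=frame(w,np.array([.585,-.2667]),103.3)
    hsv=cv2.cvtColor(b["color"],cv2.COLOR_RGB2HSV).astype(int); yel=(hsv[...,0]>15)&(hsv[...,0]<35)&(hsv[...,1]>110)&(abs(t-.085)<.04)&(abs(l)<.05)
    top=yel&(z>.117); fr=yel&(z>.03)&(z<.1)
    print("horn top t",np.percentile(t[top],[2,98]).round(4),"l",np.percentile(l[top],[1,99]).round(4),"front face t",np.median(t[fr]).round(4))
E
python3 chk.py
```

```text
n 364 t pct [0.0213 0.0732 0.0935 0.1063 0.1067] nozzle n 58 0.0013 0.1981
face t 0.0745 107
body n 129 lat0 0.0003 slope 0.45deg z0 0.1954 slope 0.30deg rms 0.0005
horn top t [0.0731 0.0946] l [-0.0347  0.0338] front face t 0.0922
```

Call:
send_rows(
  plan=[
    [[0.05,0,-0.03],[0.003,0,0]],
    [[0.15,0,-0.06],[0.003,0.002,-0.005]],
    [[0.25,0,-0.083],[0.003,0.002,-0.005]],
    [[0.31,0,-0.083],[0.003,0.002,-0.005]],
    [[0.31,0,-0.083],[0.003,0.002,-0.005]],
  ],
  force=60,
)

```text
time_s: 8.1
tcp_pos: [0.5862, -0.2792, 0.1473]
eef_rot: [71.1, 89.7, 174.2]
contact_force: [-0.6, 0.3, -1.5]
gripper_width: 0.0288
```

```bash
python3 go.py 0.5878 -0.2784 0.12 103.3
```

```text
t 8.1 pos [ 0.5862 -0.2792  0.1473] F [-0.56  0.31 -1.49] M [ 0.06  0.18 -0.02] w 0.0288 J [ -8.3  22.5  -9.8   0.  -57.9  21.4]
Z axis yaw 103.11 x [-5.1e-03  5.0e-04 -1.0e+00]
shift [ 0.182 -0.012  0.002] turn [-0.004  0.002 -0.006]
```

Call:
send_rows(
  plan=[
    [[0.05,-0.015,0],[0,0.002,-0.008]],
    [[0.12,-0.015,0],[-0.004,0.002,-0.008]],
    [[0.18,-0.015,0],[-0.004,0.002,-0.008]],
    [[0.22,-0.015,0],[-0.004,0.002,-0.008]],
    [[0.22,-0.015,0],[-0.004,0.002,-0.008]],
  ],
)

```text
time_s: 8.6
tcp_pos: [0.5876, -0.2784, 0.1131]
eef_rot: [13.0, 89.9, 116.3]
contact_force: [0.6, 0.9, -1.8]
gripper_width: 0.0287
```

```bash
python3 go.py 0.5878 -0.2784 0.12 103.3
python3 - <<'E'
from h import *
b=r.capture("side"); pickle.dump(b,open("s2.pkl","wb"))
from chk import chk
s=r.get_state(); chk(b,s["tcp_pos"][:2],s["tcp_pos"][2])
cv2.imwrite("pics/s2.png",cv2.resize(b["color"][110:250,210:350],(500,500),interpolation=cv2.INTER_CUBIC)[...,::-1])
E
```

```text
t 8.6 pos [ 0.5876 -0.2784  0.1131] F [ 0.56  0.85 -1.83] M [0.01 0.16 0.03] w 0.0287 J [ -8.2  24.4 -12.   -0.1 -53.7  21.5]
Z axis yaw 103.28 x [-4.e-04  9.e-04 -1.e+00]
shift [-0.046 -0.002 -0.   ] turn [-0.     0.001 -0.   ]
n 594 t pct [0.022  0.0882 0.1058 0.1077 0.1116] nozzle n 331 -0.0001 0.1095
face t 0.0763 80
body n 144 lat0 0.0009 slope -0.24deg z0 0.1121 slope 0.53deg rms 0.0017
```

View pics/s2.png

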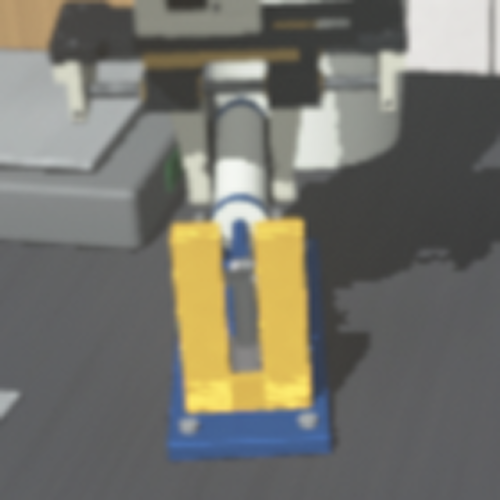

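The nozzle is centred over the slot. I'll shift 5 mm forward so both clips share the load, then press down in steps while watching force.

Call:
send_rows(
  plan=[
    [[0,0,0.015],[0,0,0]],
    [[0,0,0.033],[0,0,0]],
    [[0.03,0,0.033],[0,0,0]],
    [[0.06,0,0.033],[0,0,0]],
    [[0.08,0,0.033],[0,0,0]],
  ],
)

```text
time_s: 9.15
tcp_pos: [0.5873, -0.2738, 0.1022]
eef_rot: [-98.1, 89.9, 5.2]
contact_force: [-1.9, 1.7, 6.4]
gripper_width: 0.0287
```

Call:
send_rows(
  plan=[
    [[0.01,0,0],[0,0,0]],
    [[0.02,0,0],[0,0,0]],
    [[0.03,0,0],[0,0,0]],
    [[0.04,0,0],[0,0,0]],
    [[0.04,0,0],[0,0,0]],
  ],
)

```text
time_s: 9.65
tcp_pos: [0.5876, -0.274, 0.0971]
eef_rot: [-113.4, 89.9, -10.0]
contact_force: [-2.4, 2.7, 9.0]
gripper_width: 0.029
```

```bash
python3 go.py 0.5866 -0.2735 0.085 103.3
```

```text
t 9.65 pos [ 0.5876 -0.274   0.0971] F [-2.37  2.73  8.97] M [0.75 0.94 0.02] w 0.029 J [ -7.8  25.1 -13.3   0.  -51.5  21.1]
Z axis yaw 103.32 x [ 2.4e-03 -4.0e-04 -1.0e+00]
shift [0.08  0.006 0.005] turn [ 0.001 -0.001  0.003]
```

Call:
send_rows(
  plan=[
    [[0.015,0.005,0],[0,0,0]],
    [[0.03,0.005,0],[0,0,0]],
    [[0.045,0.005,0],[0,0,0]],
    [[0.06,0.005,0],[0,0,0]],
    [[0.06,0.005,0],[0,0,0]],
  ],
)

```text
time_s: 10.15
tcp_pos: [0.5879, -0.2748, 0.0898]
eef_rot: [-124.0, 89.7, -20.6]
contact_force: [-2.8, 1.3, 13.2]
gripper_width: 0.0292
```

Call:
send_rows(
  plan=[
    [[0.01,0,0],[0,0,0]],
    [[0.015,0,0],[0,0,0]],
    [[0.02,0,0],[0,0,0]],
    [[0.025,0,0],[0,0,0]],
    [[0.025,0,0],[0,0,0]],
  ],
)

```text
time_s: 10.65
tcp_pos: [0.5882, -0.2752, 0.0878]
eef_rot: [-128.6, 89.6, -25.2]
contact_force: [-4.5, 2.9, 14.2]
gripper_width: 0.0289
```

```bash
python3 go.py 0.5866 -0.2735 0.085 103.3;python3 - <<'E'
from h import *
b=r.capture("side")
from chk import chk
s=r.get_state(); chk(b,s["tcp_pos"][:2],s["tcp_pos"][2])
E
```

```text
t 10.65 pos [ 0.5882 -0.2752  0.0878] F [-4.53  2.92 14.22] M [1.08 1.64 0.01] w 0.0289 J [ -7.8  25.6 -13.9   0.1 -50.2  21.1]
Z axis yaw 103.4 x [ 0.0058 -0.0027 -1.    ]
shift [0.019 0.008 0.013] turn [ 0.002 -0.005  0.006]
n 568 t pct [0.0211 0.0998 0.1031 0.107  0.1083] nozzle n 376 -0.0008 0.0884
face t 0.0759 57
body n 94 lat0 -0.0001 slope 0.62deg z0 0.0871 slope 0.81deg rms 0.0006
```

Call:
send_rows(
  plan=[
    [[0,0.012,0.01],[0.002,-0.007,0.008]],
    [[0.005,0.012,0.01],[0.002,-0.007,0.008]],
    [[0.01,0.012,0.01],[0.002,-0.007,0.008]],
    [[0.015,0.012,0.01],[0.002,-0.007,0.008]],
    [[0.02,0.012,0.01],[0.002,-0.007,0.008]],
  ],
)

```text
time_s: 11.2
tcp_pos: [0.5879, -0.2752, 0.0875]
eef_rot: [-125.0, 89.8, -21.7]
contact_force: [-1.4, -0.3, 14.7]
gripper_width: 0.0288
```

```bash
python3 go.py 0.5866 -0.2735 0.08 103.3
```

```text
t 11.2 pos [ 0.5879 -0.2752  0.0875] F [-1.4  -0.31 14.69] M [ 0.17  0.71 -0.08] w 0.0288 J [ -7.9  25.7 -13.7   0.  -50.4  21.2]
Z axis yaw 103.37 x [ 0.0025 -0.001  -1.    ]
shift [0.05  0.006 0.013] turn [ 0.001 -0.002  0.003]
```

Call:
send_rows(
  plan=[
    [[0.015,0.006,0.01],[0,-0.003,0.005]],
    [[0.02,0.006,0.013],[0,-0.003,0.005]],
    [[0.025,0.006,0.013],[0,-0.003,0.005]],
    [[0.03,0.006,0.013],[0,-0.003,0.005]],
    [[0.035,0.006,0.013],[0,-0.003,0.005]],
  ],
)

```text
time_s: 11.7
tcp_pos: [0.5881, -0.2751, 0.085]
eef_rot: [-154.0, 89.8, -50.5]
contact_force: [-2.1, -2.6, 16.7]
gripper_width: 0.0286
```

```bash
python3 go.py 0.5866 -0.2735 0.08 103.3
```

```text
t 11.7 pos [ 0.5881 -0.2751  0.085 ] F [-2.11 -2.63 16.7 ] M [-0.67  1.14 -0.05] w 0.0286 J [ -7.8  25.9 -13.9   0.2 -50.1  21.1]
Z axis yaw 103.42 x [ 0.0019 -0.0023 -1.    ]
shift [0.033 0.007 0.012] turn [ 0.003 -0.003  0.002]
```

Call:
send_rows(
  plan=[
    [[0.015,0.01,0.01],[0,-0.002,0.003]],
    [[0.02,0.01,0.01],[0,-0.002,0.003]],
    [[0.025,0.01,0.01],[0,-0.002,0.003]],
    [[0.03,0.01,0.01],[0,-0.002,0.003]],
    [[0.035,0.01,0.01],[0,-0.002,0.003]],
  ],
)

```text
time_s: 12.2
tcp_pos: [0.5881, -0.2751, 0.0828]
eef_rot: [-150.3, 89.7, -46.8]
contact_force: [-1.6, -0.7, 17.5]
gripper_width: 0.0286
```

```bash
python3 go.py 0.5866 -0.2735 0.08 103.3;python3 - <<'E'
from h import *
b=r.capture("side")
from chk import chk
s=r.get_state(); chk(b,s["tcp_pos"][:2],s["tcp_pos"][2])
E
```

```text
t 12.2 pos [ 0.5881 -0.2751  0.0828] F [-1.56 -0.68 17.52] M [ 0.13  1.16 -0.08] w 0.0286 J [ -7.8  26.  -14.1   0.2 -49.7  21.1]
Z axis yaw 103.48 x [ 0.0035 -0.0037 -1.    ]
shift [0.019 0.007 0.013] turn [ 0.004 -0.006  0.003]
n 558 t pct [0.0215 0.0999 0.1031 0.107  0.1088] nozzle n 382 -0.0007 0.0838
face t 0.076 50
body n 90 lat0 -0.0001 slope 0.84deg z0 0.0819 slope 1.28deg rms 0.0007
```

Call:
send_rows(
  plan=[
    [[0.01,0.01,0.01],[0.003,0.008,0.003]],
    [[0.02,0.01,0.01],[0.003,0.016,0.003]],
    [[0.025,0.01,0.01],[0.003,0.02,0.003]],
    [[0.03,0.01,0.01],[0.003,0.02,0.003]],
    [[0.035,0.01,0.01],[0.003,0.02,0.003]],
  ],
)

```text
time_s: 12.75
tcp_pos: [0.588, -0.2752, 0.0806]
eef_rot: [-171.0, 88.6, -67.6]
contact_force: [-3.4, -0.3, 19.2]
gripper_width: 0.0291
```

```bash
cat > q.py <<'E'
from h import *
b=r.capture("side")
from chk import chk
s=r.get_state(); chk(b,s["tcp_pos"][:2],s["tcp_pos"][2])
E
python3 go.py 0.5866 -0.2735 0.08 103.3;python3 q.py
```

```text
t 12.75 pos [ 0.588  -0.2752  0.0806] F [-3.43 -0.27 19.19] M [ 0.2   1.24 -0.05] w 0.0291 J [ -7.2  25.7 -15.4   1.6 -48.2  19.6]
Z axis yaw 103.41 x [ 0.009  -0.0219 -0.9997]
shift [0.004 0.007 0.013] turn [ 0.002 -0.03   0.005]
n 556 t pct [0.0231 0.0999 0.1029 0.1071 0.1097] nozzle n 375 -0.0006 0.0814
face t 0.0763 50
body n 87 lat0 0.0003 slope 0.42deg z0 0.0799 slope 0.23deg rms 0.0007
```

Call:
send_rows(
  plan=[
    [[0.01,0.01,0.01],[0,0,0.003]],
    [[0.015,0.01,0.01],[0,0,0.003]],
    [[0.02,0.01,0.01],[0,0,0.003]],
    [[0.025,0.01,0.01],[0,0,0.003]],
    [[0.03,0.01,0.01],[0,0,0.003]],
  ],
)

```text
time_s: 13.3
tcp_pos: [0.5881, -0.2752, 0.0792]
eef_rot: [-169.2, 88.4, -65.7]
contact_force: [-2.9, 1.6, 18.8]
gripper_width: 0.0289
```

```bash
python3 go.py 0.5866 -0.2735 0.08 103.3;python3 q.py
```

```text
t 13.3 pos [ 0.5881 -0.2752  0.0792] F [-2.86  1.62 18.78] M [ 0.45  1.3  -0.14] w 0.0289 J [ -7.1  25.7 -15.7   1.8 -47.7  19.4]
Z axis yaw 103.46 x [ 0.0112 -0.0247 -0.9996]
shift [-0.006  0.007  0.013] turn [ 0.004 -0.034  0.007]
n 556 t pct [0.0238 0.0999 0.1032 0.1076 0.109 ] nozzle n 373 -0.0004 0.0799
face t 0.0765 54
body n 92 lat0 0.0007 slope -0.07deg z0 0.0788 slope -0.24deg rms 0.0007
```

Call:
send_rows(
  plan=[
    [[0.01,0.015,0.01],[0,-0.004,0.005]],
    [[0.015,0.015,0.01],[0,-0.004,0.005]],
    [[0.02,0.015,0.01],[0,-0.004,0.005]],
    [[0.025,0.015,0.01],[0,-0.004,0.005]],
    [[0.03,0.015,0.01],[0,-0.004,0.005]],
  ],
)

```text
time_s: 13.85
tcp_pos: [0.588, -0.2754, 0.0781]
eef_rot: [-167.8, 88.4, -64.3]
contact_force: [-2.1, 1.8, 20.1]
gripper_width: 0.0288
```

```bash
python3 go.py 0.5866 -0.2735 0.08 103.3;python3 q.py
```

```text
t 13.85 pos [ 0.588  -0.2754  0.0781] F [-2.08  1.75 20.08] M [ 0.65  1.01 -0.1 ] w 0.0288 J [ -7.1  25.8 -15.8   1.8 -47.5  19.5]
Z axis yaw 103.53 x [ 0.012  -0.025  -0.9996]
shift [-0.013  0.006  0.014] turn [ 0.005 -0.035  0.008]
n 556 t pct [0.0224 0.1001 0.1032 0.1072 0.1096] nozzle n 372 -0.0004 0.0785
face t 0.0763 59
body n 89 lat0 0.0004 slope 0.19deg z0 0.0779 slope -0.45deg rms 0.0006
```

Call:
send_rows(
  plan=[
    [[0.01,0.012,0.01],[-0.003,-0.008,0.005]],
    [[0.015,0.012,0.01],[-0.003,-0.008,0.005]],
    [[0.02,0.012,0.01],[-0.003,-0.008,0.005]],
    [[0.025,0.012,0.01],[-0.003,-0.008,0.005]],
    [[0.03,0.012,0.01],[-0.003,-0.008,0.005]],
  ],
)

```text
time_s: 14.4
tcp_pos: [0.5882, -0.2755, 0.0769]
eef_rot: [-165.6, 88.6, -61.8]
contact_force: [-2.9, 2.4, 21.7]
gripper_width: 0.0288
```

```bash
python3 go.py 0.5866 -0.2735 0.08 103.3;python3 q.py
```

```text
t 14.4 pos [ 0.5882 -0.2755  0.0769] F [-2.9   2.39 21.67] M [ 0.61  1.19 -0.15] w 0.0288 J [ -7.2  25.9 -15.7   1.6 -47.5  19.9]
Z axis yaw 103.73 x [ 0.0118 -0.0221 -0.9997]
shift [-0.021  0.007  0.015] turn [ 0.01  -0.031  0.008]
n 548 t pct [0.0217 0.1003 0.1034 0.1068 0.1086] nozzle n 366 -0.0004 0.0773
face t 0.0761 58
body n 92 lat0 -0.0014 slope 2.47deg z0 0.0761 slope 0.35deg rms 0.0006
```

Run:
```python
from h import *
a=r.capture("top");b=r.capture("side"); pickle.dump((a,b),open("p.pkl","wb"))
cv2.imwrite("pics/p.png",np.hstack([cv2.resize(a["color"][130:230,350:490],(448,320),interpolation=cv2.INTER_CUBIC),cv2.resize(b["color"][150:230,235:315],(320,320),interpolation=cv2.INTER_CUBIC)])[...,::-1])
print(r.get_state()["contact_force"])
```

```text
[-2.79730134  0.9724317  20.24908926]
```

View pics/p.png

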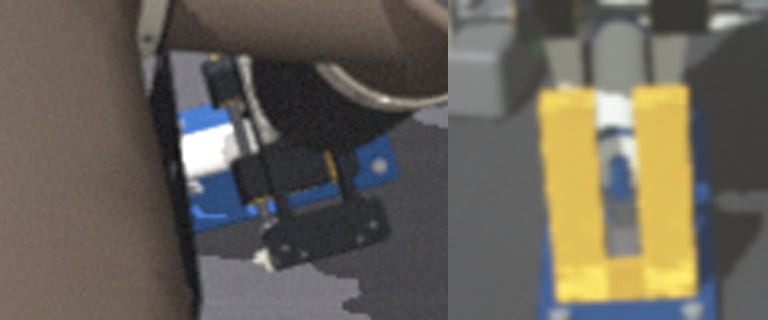

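The clips are hidden in both views, so force is my guide: about 22.5 N in total, or about 27 mm sunk. I'll go on in smaller steps.

Call:
send_rows(
  plan=[
    [[0.01,0.012,0.01],[0.008,0.002,0.005]],
    [[0.013,0.012,0.01],[0.008,0.002,0.005]],
    [[0.016,0.012,0.01],[0.008,0.002,0.005]],
    [[0.02,0.012,0.01],[0.008,0.002,0.005]],
    [[0.024,0.012,0.01],[0.008,0.002,0.005]],
  ],
)

```text
time_s: 15.05
tcp_pos: [0.5882, -0.2757, 0.0767]
eef_rot: [-167.3, 88.3, -63.8]
contact_force: [-2.6, 1.8, 19.9]
gripper_width: 0.0285
```

```bash
cat >> q.py <<'E'
F=[]
for i in range(3): F.append(r.get_state()["contact_force"]); r.capture("side")
print("F",np.array(F).round(1).tolist())
E
python3 go.py 0.5866 -0.2735 0.08 103.3;python3 q.py
```

```text
t 15.05 pos [ 0.5882 -0.2757  0.0767] F [-2.56  1.82 19.88] M [ 0.49  1.19 -0.11] w 0.0285 J [ -7.1  25.9 -16.    2.  -47.2  19.2]
Z axis yaw 103.44 x [ 0.0133 -0.027  -0.9995]
shift [-0.023  0.007  0.016] turn [ 0.003 -0.037  0.008]
n 545 t pct [0.0247 0.1005 0.1036 0.1073 0.1102] nozzle n 370 -0.0003 0.0773
face t 0.0761 55
body n 90 lat0 0.0008 slope -0.29deg z0 0.0763 slope -0.45deg rms 0.0008
F [[-3.0, 1.5, 19.4], [-3.4, 1.4, 20.6], [-3.4, 0.6, 20.1]]
```

Call:
send_rows(
  plan=[
    [[0.015,0.012,0.01],[0,-0.005,0.007]],
    [[0.02,0.012,0.01],[0,-0.005,0.007]],
    [[0.025,0.012,0.01],[0,-0.005,0.007]],
    [[0.03,0.012,0.01],[0,-0.005,0.007]],
    [[0.035,0.012,0.01],[0,-0.005,0.007]],
  ],
)

```text
time_s: 15.75
tcp_pos: [0.5879, -0.276, 0.0741]
eef_rot: [-171.0, 88.3, -67.5]
contact_force: [-0.3, -2.0, 11.3]
gripper_width: 0.0288
```

```bash
python3 go.py 0.5866 -0.2735 0.08 103.3;python3 q.py
```

```text
t 15.75 pos [ 0.5879 -0.276   0.0741] F [-0.27 -2.   11.31] M [-0.77  0.53  0.08] w 0.0288 J [ -7.1  26.1 -16.1   2.  -47.   19.3]
Z axis yaw 103.51 x [ 0.0112 -0.0269 -0.9996]
shift [-0.04   0.005  0.017] turn [ 0.005 -0.037  0.006]
n 551 t pct [0.024  0.1007 0.1035 0.1062 0.1097] nozzle n 368 -0.0001 0.0743
face t 0.0756 57
body n 94 lat0 -0.0003 slope 0.82deg z0 0.0739 slope -0.19deg rms 0.0015
F [[-0.9, -3.3, 11.8], [-0.1, -2.7, 12.5], [-1.6, -2.5, 11.5]]
```

Force fell from 21.8 to 13.6 N in total, so both clips have snapped (two seated clips at this height should give about 14.6 N). Now I'll let the springs rise back up.

Call:
send_rows(
  plan=[
    [[-0.015,0,0],[0,0,0]],
    [[-0.035,0,0],[0,0,0]],
    [[-0.055,0,0],[0,0,0]],
    [[-0.075,0,0],[0,0,0]],
    [[-0.085,0,0],[0,0,0]],
  ],
)

```text
time_s: 16.45
tcp_pos: [0.5879, -0.276, 0.0869]
eef_rot: [-170.9, 88.3, -67.4]
contact_force: [-0.9, -0.5, 1.9]
gripper_width: 0.0287
```

```bash
python3 go.py 0.5866 -0.2735 0.09 103.3;python3 q.py
```

```text
t 16.45 pos [ 0.5879 -0.276   0.0869] F [-0.93 -0.53  1.95] M [-0.34  0.38  0.09] w 0.0287 J [ -7.1  25.2 -15.4   2.  -48.5  19.4]
Z axis yaw 103.51 x [ 0.0114 -0.0272 -0.9996]
shift [-0.021  0.004  0.018] turn [ 0.005 -0.037  0.006]
n 573 t pct [0.021  0.1006 0.1036 0.1066 0.109 ] nozzle n 369 -0.0007 0.0876
face t 0.076 55
body n 103 lat0 0.0006 slope -0.39deg z0 0.0873 slope -0.91deg rms 0.0036
F [[-0.9, -0.8, 2.6], [-0.1, -1.9, 3.0], [-0.4, -2.0, 3.3]]
```

Call:
send_rows(
  plan=[
    [[-0.012,0.003,0.01],[0,0,0]],
    [[-0.012,0.003,0.03],[0,0,0]],
    [[-0.012,0.003,0.045],[0,0,0]],
    [[-0.013,0.003,0.06],[0,0,0]],
    [[-0.013,0.003,0.073],[0,0,0]],
  ],
)

```text
time_s: 17.15
tcp_pos: [0.5852, -0.2651, 0.0882]
eef_rot: [-170.1, 88.3, -66.6]
contact_force: [2.5, -2.8, 2.4]
gripper_width: 0.0287
```

```bash
python3 go.py 0.5828 -0.258 0.09 103.3;python3 q.py
```

```text
t 17.15 pos [ 0.5852 -0.2651  0.0882] F [ 2.46 -2.83  2.4 ] M [-1.14 -0.59  0.05] w 0.0287 J [ -6.1  24.6 -16.3   2.  -48.2  18.4]
Z axis yaw 103.52 x [ 0.0118 -0.0272 -0.9996]
shift [-0.014  0.004  0.05 ] turn [ 0.005 -0.037  0.007]
n 573 t pct [0.0225 0.0892 0.0927 0.1067 0.1082] nozzle n 372 -0.0003 0.0883
face t 0.0759 57
body n 99 lat0 0.0005 slope 0.01deg z0 0.0889 slope -1.60deg rms 0.0034
F [[1.9, -1.6, 1.6], [2.3, -0.8, 2.1], [3.1, -0.4, 1.9]]
```

Call:
send_rows(
  plan=[
    [[-0.004,0.003,0.01],[0,0,0]],
    [[-0.004,0.003,0.018],[0,0,0]],
    [[-0.004,0.003,0.026],[0,0,0]],
    [[-0.004,0.003,0.034],[0,0,0]],
    [[-0.004,0.003,0.038],[0,0,0]],
  ],
)

```text
time_s: 17.85
tcp_pos: [0.5838, -0.2595, 0.0887]
eef_rot: [-169.0, 88.3, -65.5]
contact_force: [3.2, -3.9, 0.4]
gripper_width: 0.0289
```

```bash
python3 go.py 0.5828 -0.258 0.09 103.3;python3 q.py
```

```text
t 17.85 pos [ 0.5838 -0.2595  0.0887] F [ 3.25 -3.87  0.35] M [-1.16 -1.28  0.14] w 0.0289 J [ -5.6  24.3 -16.8   2.  -48.1  17.9]
Z axis yaw 103.53 x [ 0.0123 -0.0271 -0.9996]
shift [-0.009  0.004  0.011] turn [ 0.005 -0.037  0.007]
n 575 t pct [0.0241 0.0838 0.0873 0.1059 0.1079] nozzle n 376 -0.0003 0.0892
face t 0.0756 61
body n 104 lat0 -0.0003 slope 0.42deg z0 0.0891 slope -1.26deg rms 0.0037
F [[4.2, -2.7, 1.4], [4.3, -3.1, 1.5], [3.1, -3.0, 0.6]]
```

Call:
send_rows(
  plan=[
    [[-0.002,-0.01,0.004],[0,0,0]],
    [[-0.002,-0.01,0.007],[0,0,0]],
    [[-0.002,-0.01,0.01],[0,0,0]],
    [[-0.002,-0.01,0.013],[0,0,0]],
    [[-0.002,-0.01,0.016],[0,0,0]],
  ],
)

```text
time_s: 18.55
tcp_pos: [0.5838, -0.2583, 0.0888]
eef_rot: [-173.1, 88.3, -69.6]
contact_force: [1.2, -14.2, -0.5]
gripper_width: 0.0289
```

```bash
python3 go.py 0.5828 -0.258 0.09 103.3;python3 q.py
```

```text
t 18.55 pos [ 0.5838 -0.2583  0.0888] F [  1.23 -14.23  -0.47] M [-4.86 -0.19 -0.03] w 0.0289 J [ -5.5  24.3 -16.9   2.1 -48.1  17.6]
Z axis yaw 103.51 x [ 0.0106 -0.0285 -0.9995]
shift [-0.008  0.006  0.003] turn [ 0.005 -0.038  0.005]
n 574 t pct [0.0226 0.0826 0.0865 0.1063 0.1088] nozzle n 368 -0.0005 0.0894
face t 0.0757 67
body n 105 lat0 -0.0015 slope 2.08deg z0 0.0889 slope -1.05deg rms 0.0037
F [[0.5, -12.0, -0.2], [-0.0, -11.7, 0.1], [1.4, -12.2, 0.5]]
```

Contact with the plate: axial force rose to about 12 N, roughly 9–10 N of it on the plate. Easing off, releasing and retreating.

Call:
send_rows(
  plan=[
    [[0,0,0],[0,0,0]],
    [[0,0,0],[0,0,0]],
    [[0,0,0],[0,0,0]],
    [[0,0,0],[0,0,0]],
    [[0,0,0],[0,0,0]],
  ],
)

```text
time_s: 19.25
tcp_pos: [0.5837, -0.2585, 0.0887]
eef_rot: [-173.7, 88.3, -70.2]
contact_force: [3.1, -5.2, 0.4]
gripper_width: 0.0287
```

Call:
send_rows(
  plan=[
    [[0,0,0],[0,0,0]],
    [[0,0,0],[0,0,0]],
    [[0,0,0],[0,0,0]],
    [[0,0,0],[0,0,0]],
    [[0,0,0],[0,0,0]],
  ],
  jaw=0.4,
)

```text
time_s: 19.75
tcp_pos: [0.5834, -0.2583, 0.0885]
eef_rot: [-174.7, 88.3, -71.2]
contact_force: [-0.7, 0.1, -0.8]
gripper_width: 0.0596
```

```bash
python3 go.py 0.5828 -0.258 0.2 103.3;python3 q.py
```

```text
t 19.75 pos [ 0.5834 -0.2583  0.0885] F [-0.67  0.12 -0.77] M [0.08 0.19 0.05] w 0.0596 J [ -5.5  24.3 -16.9   2.1 -48.1  17.6]
Z axis yaw 103.51 x [ 0.0097 -0.0284 -0.9996]
shift [-0.743  0.001 -0.02 ] turn [ 0.005 -0.038  0.004]
n 578 t pct [0.022  0.0828 0.0862 0.1057 0.107 ] nozzle n 370 -0.0002 0.0892
face t 0.0757 58
body n 105 lat0 -0.0009 slope 1.06deg z0 0.0891 slope -1.14deg rms 0.0039
F [[0.9, 1.1, 1.0], [-0.1, -0.2, 0.0], [-0.2, 0.2, 0.4]]
```

Released cleanly. Retreating up, then aside so the top camera can see.

Call:
send_rows(
  plan=[
    [[-0.08,0,0],[0,0,0]],
    [[-0.2,0,0],[0,0,0]],
    [[-0.4,0,0],[0,0,0]],
    [[-0.6,0,0],[0,0,0]],
    [[-0.85,0,0],[0,0,0]],
  ],
)

```text
time_s: 20.45
tcp_pos: [0.5816, -0.2547, 0.2174]
eef_rot: [-175.8, 88.3, -72.3]
contact_force: [0.5, 0.7, 0.3]
gripper_width: 0.0615
```

Call:
send_rows(
  plan=[
    [[-0.1,0,0.2],[0,0,0]],
    [[-0.2,0,0.4],[0,0,0]],
    [[-0.2,0,0.6],[0,0,0]],
    [[-0.2,0,0.8],[0,0,0]],
    [[-0.2,0,1],[0,0,0]],
  ],
)

```text
time_s: 20.95
tcp_pos: [0.5459, -0.107, 0.2442]
eef_rot: [-173.1, 88.3, -69.6]
contact_force: [1.0, 0.6, -1.0]
gripper_width: 0.0616
```

Call:
send_rows(
  plan=[
    [[0,0,0.2],[0,0,0]],
    [[0,0,0.4],[0,0,0]],
    [[0,0,0.6],[0,0,0]],
    [[0,0,0.8],[0,0,0]],
    [[0,0,1],[0,0,0]],
  ],
)

```text
time_s: 21.45
tcp_pos: [0.5106, 0.0399, 0.2409]
eef_rot: [-170.5, 88.3, -67.0]
contact_force: [0.7, -0.3, -0.6]
gripper_width: 0.0612
```

Run:
```python
from h import *
from chk import frame
from scipy.optimize import least_squares
a=r.capture("top");b=r.capture("side")
cv2.imwrite("pics/fin.png",np.hstack([cv2.resize(a["color"][130:230,350:490],(448,320),interpolation=cv2.INTER_CUBIC),cv2.resize(b["color"][130:230,220:320],(320,320),interpolation=cv2.INTER_CUBIC)])[...,::-1])
for n,c in(("top",a),("side",b)):
    w=cloud(c); t,l,z=frame(w,np.array([.585,-.2667]),103.3); hsv=cv2.cvtColor(c["color"],cv2.COLOR_RGB2HSV).astype(int)
    m=(abs(l)<.02)&(t>-.1)&(t<.068)&(z>.085)&(z<.112)&(hsv[...,2]>60)
    if m.sum()<20: print(n,m.sum()); continue
    T,L,Z=t[m],l[m],z[m]; s=least_squares(lambda p:np.hypot(L-p[0]-p[1]*T,Z-p[2]-p[3]*T)-.015,[0,0,.09,0],loss="soft_l1",f_scale=.001); p=s.x
    print(n,m.sum(),"lat %.4f %.2fdeg z %.4f %.2fdeg"%(p[0],np.degrees(p[1]),p[2],np.degrees(p[3])),"t",np.percentile(T,[0,1]).round(4))
    nz=(abs(l)<.007)&(t>.09)&(t<.15)&(z>.08)&(z<.1); print(" nozzle end",np.percentile(t[nz],[95,100]).round(4) if nz.any() else None)
    noz=0
```

```text
top 912 lat -0.0009 -0.10deg z 0.0899 -1.11deg t [-0.0672 -0.0645]
 nozzle end [0.1132 0.1141]
side 404 lat -0.0004 0.21deg z 0.0893 -1.45deg t [-0.0652 -0.0628]
 nozzle end [0.1162 0.1167]
```

View pics/fin.png

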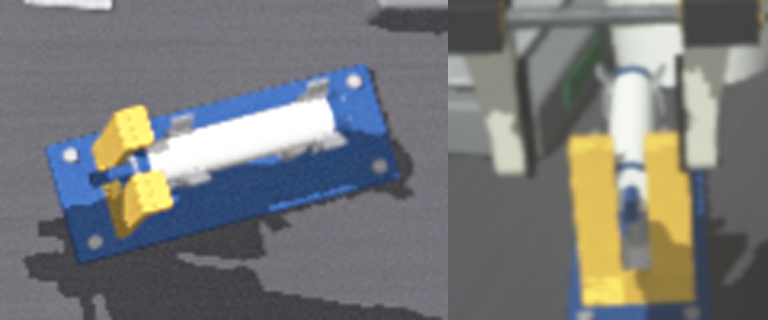

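The cartridge lies in both clips with its nozzle through the slot and its shoulder under the horns. The fit shows a ~1° nose-down slope, so I'll check the top line and clip tip heights along its length.

Run:
```python
from h import *
from chk import frame
for n in("top","side"):
    c=r.capture(n); w=cloud(c); t,l,z=frame(w,np.array([.585,-.2667]),103.3)
    print(n,"crest",[(round(T,3),np.round(np.median(z[(abs(t-T)<.006)&(abs(l+.0007)<.004)&(z>.09)]),4)) for T in np.arange(-.06,.075,.012)])
    for nm,T in(("rear",-.048),("front",.048)):
        for sgn in(1,-1):
            k=(abs(t-T)<.012)&(l*sgn>.0165)&(l*sgn<.024)&(z>.06)&(z<.13); print("  tips",nm,sgn,k.sum(),np.percentile(z[k],[90,100]).round(4) if k.any() else "", t[k].mean().round(3) if k.any() else "")
print(r.get_state()["contact_force"].round(2))
```

```text
top crest [(np.float64(-0.06), np.float64(0.1062)), (np.float64(-0.048), np.float64(0.106)), (np.float64(-0.036), np.float64(0.1051)), (np.float64(-0.024), np.float64(0.105)), (np.float64(-0.012), np.float64(0.1044)), (np.float64(-0.0), np.float64(0.1048)), (np.float64(0.012), np.float64(0.103)), (np.float64(0.024), np.float64(0.1035)), (np.float64(0.036), np.float64(0.1033)), (np.float64(0.048), np.float64(0.1029)), (np.float64(0.06), np.float64(0.103)), (np.float64(0.072), np.float64(0.1026))]
  tips rear 1 21 [0.1128 0.1147] -0.047
  tips rear -1 28 [0.1124 0.1137] -0.047
  tips front 1 28 [0.1112 0.1123] 0.048
  tips front -1 32 [0.1105 0.112 ] 0.047
side crest [(np.float64(-0.06), np.float64(0.1048)), (np.float64(-0.048), np.float64(0.1051)), (np.float64(-0.036), np.float64(0.1046)), (np.float64(-0.024), np.float64(0.1048)), (np.float64(-0.012), np.float64(0.1037)), (np.float64(-0.0), np.float64(0.1037)), (np.float64(0.012), np.float64(0.1034)), (np.float64(0.024), np.float64(0.103)), (np.float64(0.036), np.float64(0.1035)), (np.float64(0.048), np.float64(0.1026)), (np.float64(0.06), np.float64(0.1028)), (np.float64(0.072), np.float64(0.1022))]
  tips rear 1 30 [0.1114 0.1141] -0.045
  tips rear -1 35 [0.1108 0.1117] -0.044
  tips front 1 6 [0.1097 0.11  ] 0.045
  tips front -1 4 [0.1102 0.1103] 0.046
[ 0.54 -0.47  0.37]
```

```bash
python3 -c "
from plant import r
print(r.close_job())"
```

```text
the job is handed in; nothing more can be done
None
```

The blue cartridge is in both spring clips with its nozzle through the slot in the yellow plate. Its shoulder is under the horns against the plate, and the gripper has let go. I handed the job in about 22 s into the 64 s allowed. I did not touch the orange cartridge.

- **Snapping in:** I gripped the cartridge at its middle and lowered it with its shoulder about 19 mm short of the plate. The pressing force peaked at about 22–23.5 N in total, then dropped to about 13.6 N as both clips snapped over. From the force, I estimate the clips sank about 27 mm on average, 29 mm at most, short of the 32 mm limit. The cameras could not see the clips during this, so that is not confirmed by sight.
- **Meeting the plate:** I let the clips rise and slid the cartridge forward. The force against the motion peaked at about 14 N on contact, including about 3 N of friction in the clips. I eased off before releasing, and the force then read about zero.
- **Last checks:** The nozzle tip measured 114–116.5 mm ahead of the rack's origin (115 expected) and the rear end 63–67 mm behind it (65 expected). The height and sideways position were within about 1 mm.
- **One disagreement:** The cartridge appears about 1° nose-down. The clip tips lean the same way, so this looks mostly like camera calibration. The front end may really sit up to 2 mm low.

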